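Try the tool chest's lid, free its catch if it is caught, and hold it open

ROBOT

A 6-joint arm with a two-finger parallel gripper is mounted at the origin on a cart in front of the work surface, level with it; the furniture and walls round the work are solid. World frame = base frame: x ahead of the robot, y to its left, z up, the work surface at z = 0. Lengths are in m, angles in rad, forces in N, time in s.
With the tool pointing down it reaches from about 0.35 to 0.975 m from the base axis. Payload 4.9 kg.
Tool frame: the origin (TCP) lies midway between the tips of the shut fingers; the grasp point (between the pads) lies 19 mm behind it; z points along the fingers, y is the line along which they close (so a half turn about z gives the same grasp; the last joint's range is limited). The gripper opens to 85 mm and grips with 20 to 120 N. Pads are 22 mm wide; open, the fingers measure 114 mm over their backs; the gripper's body (76 mm by 85 mm) begins 54 mm behind the grasp point. The pads swing forward as they close: fully open they stand 13 mm farther back than shut.
Start: joints at [-1.27, 0.053, 1.613, -0, 1.476, -0.119], TCP at [0.255, -0.571, 0.231] pointing down, gripper open.
Joint ranges: [-3.01, 3.01], [-1.01, 2.22], [0.06, 2.58], [-1.02, 4.17], [0.09, 2.62], [-3.14, 3.14]. Speed limits (rad/s): [2.57, 2.57, 3.14, 3.14, 3.14, 3.14].

INTERFACE

Orientations are given as a rotation vector (axis times angle).
In Python, from station import ctrl, optics, job gives the robot as it stands.
- The arm moves only by the shell command python3 -m jog 'ROWS' [OPENING] [FORCE]. ROWS is JSON, a list of rows, each a list of 2 entries, a list of its own where there are three numbers: the shift along the tool's x, y, z in m, then the turn, a rotation vector about the tool's x, y, z in rad. A call has 1 to 5 rows; each row is the pose to reach, as a shift and turn from the pose commanded when the call began, along the tool's axes at that moment; what a row does not reach only later rows make up. A row lasts 1/10 s, in which the tool goes at most 50 mm and 8.59 degrees, less where a joint would pass 70% of its speed; a pose out of reach is approached as far as the arm can. A call with a gripper value outside its range is refused whole. OPENING is the opening, from 0 (shut) to 1 (fully open), set as the call begins (- or left out, the last holds). The fingers move at their own pace and stop on an object; FORCE is the grip in N (left out, the last holds). Time passes only in rows, so rows that repeat a pose let the fingers close. It gives the time, the measured TCP pose, the force, the opening and the grip force at its end, in the units of the state.
- ctrl.get_obs(): the state, without advancing time (a new reading comes with each control period).
- optics.get_image(name): name is "side" or "top" or "wrist"; returns a dict with "image" (384x512x3 uint8, blue, green, red), "fx", "fy", "cx", "cy" (pixels), "rvec" (rotation vector, rad) and "tvec" (3), from world to camera coordinates, as OpenCV has them; the wrist camera has in their place "mount" (4x4, takes a point from camera to tool coordinates, whose origin is the TCP and whose axes are the flange's). Camera axes: x right, y down, z forward; pixel columns grow to the right and rows downward; lengths in m; the calibration is good to about 2 mm. A picture is of the moment at which its call begins: read the wrist's pose just before it. There is no depth.
- job.finish_job(): hands the job in; it is judged then, once.
The state is a dict: "t": time; "q": joint angles; "dq": joint speeds; "effort": joint torques, N m; "tool_pos": TCP position; "tool_rot": TCP orientation; "contact_force": force on the tool from outside, world axes, zero at the start; "wrist_torque": the same for the moment, N m; "opening": finger opening in m; "grip_force": force on a finger pad.
Only numpy, scipy, OpenCV 4.12 (cv2) and the standard library are available. Lean on these libraries where they do the work, as an engineer would, in place of code of your own. Each camera call takes 0.05 s, during which the arm holds its last target. There are 200 camera calls.

TASK

The glass jar of brass screws is standing on the lid of the steel tool chest: stand it upright on the bench first. Then try the lid with a tug at its handle before touching the release; if the catch inside is holding it, push the little black slide on the chest's front rail to the right to let it off. Raise the lid by its handle until it is about 45 degrees open and finish while still gripping the handle and holding it there, since the lid has no stay and falls shut; leave the other tools on the bench where they are.

Things in the scene. Friction and masses are not known exactly. Their poses are not given: they have to be found in the camera images.
- chest: grey sheet-steel tool chest fixed on the bench, 200 mm front to back, 320 mm wide, 150 mm high. Origin at the centre of its underside on the bench; x points from its front to its hinged back, y to its left end, z up. The front 46 mm of its top is a fixed rail, the rest of the top is the lid
- lid (a joint): opening angle of the lid in rad, 0 shut, growing as the front edge rises. The lid is a flat steel plate 4 mm thick, 157 mm front to back, hinged along the chest's back; it weighs 0.6 to 1.2 kg and falls shut when let go. Shut, it looks and reads the same whether the hidden catch holds it or not. If caught it can be lifted only about 0.02 rad (3 mm at the handle) and stops hard; if free it simply rises at 3 to 10 N of pull
- lid_hinge (a point): centre of the lid's hinge line, which runs along the chest's y axis at its back edge, 148 mm above the bench
- handle_bar (a point): the lid's bow handle: a round steel bar 12 mm thick, straight for 100 mm along the chest's y axis, on two posts at its ends, 31 mm of clear space between bar and lid. The point is the middle of the bar (the bar itself is called lid_c3 where contact with it is judged); it moves with the lid. Shut: 187 mm above the bench, 132 mm in front of the hinge line and 39 mm above it
- release (a joint): travel of the release slide in m, 0 at home, up to 0.018 at its stop on the right. It always starts at home whatever the catch does, is moved by 2 to 5 N and stays where it is left. Pushed 0.012 or more (to the stop is best) it flips the hook inside off the lid's keep, and the hook then stays off
- release_tab (a point): middle of the top of the release slide's black ribbed thumb tab, which is 20 mm (chest x) by 14 mm (chest y) and stands 18 mm above the fixed rail, in front of the handle (rail top 150 mm above the bench). It slides along the chest's -y axis, to the right as seen from the robot
- jar_mid (a point): centre, half-way up, of the glass jar of brass screws: 58 mm in diameter, 72 mm high, 0.3 kg, standing upright on the lid behind the handle. Standing on the bench this point is 36 mm above it
- clear_spot (a point): a point on the bench top beside the chest's left end, clear for 90 mm around, where the jar can stand
- chisel: wood chisel with a red handle, 225 mm long, lying on the bench at the left; origin under its middle. A bystander
- hammer: claw hammer, 298 mm long, lying on the bench at the right; origin under its middle. A bystander
- jar_nails: larger glass jar of nails, 62 mm in diameter, 82 mm high, standing on the bench at the right rear; origin under its middle. A bystander
There are look-alikes about, which are no part of the job. Leave any green, orange or turquoise look-alike of the part that bears jar_mid alone.

How it is judged:
By the outcome, as a careful person would: the job done as asked, in the order asked, and still so for the second after the job is handed in, while the arm keeps its last pose, push and grip.
It also fails if it takes over 64 s, if anything falls off the work surface, if the arm or the gripper's body presses on something with over 40 N, if the wrist force passes 120 N, or if a joint passes its speed limit or range.

## Working session

There is one attempt and no reset: what is moved stays moved. The work goes in short steps, Python scripts to look and compute and a shell command to move; the robot and the scene stay as the last step left them, time stands still between calls to the robot, and variables do not carry over. Pictures are saved under pics/ and viewed, at most 10 in all, crops included, and the job is handed in when it is done.

```bash
mkdir -p pics; ls; python3 - <<'E'
from station import ctrl, optics
import cv2,numpy as np
o=ctrl.get_obs();print({k:np.round(v,3).tolist() for k,v in o.items()})
for n in("side","top"):
    d=optics.get_image(n);cv2.imwrite(f"pics/{n}0.png",d["image"]);np.save(f"pics/{n}0.npy",{k:v for k,v in d.items()},allow_pickle=True)
    print(n,d["fx"],d["cx"],d["cy"],d["rvec"],d["tvec"])
a=cv2.imread("pics/side0.png");b=cv2.imread("pics/top0.png")
E
```

```text
pics
{'t': 0.0, 'q': [-1.27, 0.053, 1.614, -0.0, 1.476, -0.119], 'dq': [-0.001, -0.002, -0.0, 0.001, 0.0, -0.001], 'effort': [0.0, -39.368, -37.018, -0.0, 0.007, -0.0], 'tool_pos': [0.255, -0.57, 0.23], 'tool_rot': [-3.071, -0.654, 0.0], 'contact_force': [-0.66, 0.458, 0.254], 'wrist_torque': [-0.034, -0.003, 0.018], 'grip_force': 0.0, 'opening': 0.085}
side 381.41932955738946 255.75655270433595 187.34025754846306 [ 0.62537727 -2.4658692   1.42644448] [0.38072836 0.27480239 1.17655967]
top 366.42857460812314 247.82395572998414 193.37430660741532 [ 1.54679941 -2.52758199  0.38569604] [0.16881935 0.4639795  1.49561066]
```

View pics/top0.png

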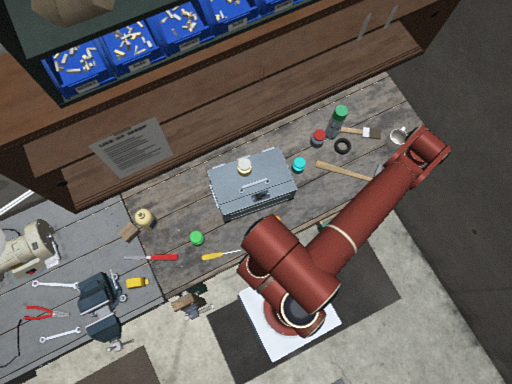

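View pics/side0.png

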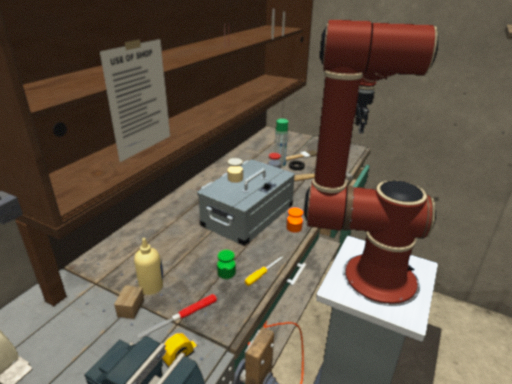

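Top view: the chest is at about (252,184), with a white-capped jar with a yellow body at (244,165) on its lid. The look-alikes are green (196,238), turquoise (299,164) and orange, which is hidden in this view and at (295,219) in the side view. Only the white-capped one stands on the lid behind the handle, so it fits the description. I'll confirm it in an enlarged crop.

```bash
cat > h.py <<'E'
import numpy as np,cv2
from scipy.spatial.transform import Rotation as R
def load(n): return np.load(f"pics/{n}.npy",allow_pickle=True).item()
def ray(d,uv):
    M=R.from_rotvec(np.ravel(d["rvec"])).as_matrix();c=-M.T@np.ravel(d["tvec"])
    v=M.T@np.array([(uv[0]-d["cx"])/d["fx"],(uv[1]-d["cy"])/d["fy"],1]);return c,v/np.linalg.norm(v)
def onz(d,uv,z):
    c,v=ray(d,uv);return c+v*(z-c[2])/v[2]
def two(d1,p1,d2,p2):
    a,u=ray(d1,p1);b,v=ray(d2,p2)
    s=np.linalg.lstsq(np.c_[u,-v],b-a,rcond=None)[0];P,Q=a+s[0]*u,b+s[1]*v
    return (P+Q)/2,np.linalg.norm(P-Q)
def proj(d,P):
    return cv2.projectPoints(np.array(P,float).reshape(-1,3),np.ravel(d["rvec"]),np.ravel(d["tvec"]),np.array([[d["fx"],0,d["cx"]],[0,d["fy"],d["cy"]],[0,0,1.]]),None)[0][:,0]
E
python3 - <<'E'
from h import *
t=load("top0")["image"][140:225,195:310];s=load("side0")["image"][145:245,190:310]
a=cv2.resize(t,None,fx=6.9,fy=6.9,interpolation=cv2.INTER_CUBIC)
b=cv2.resize(s,None,fx=6,fy=6,interpolation=cv2.INTER_CUBIC)
cv2.imwrite("pics/c1.png",a);cv2.imwrite("pics/c2.png",b[:600])
E
```

```text
(no output)
```

View pics/c1.png

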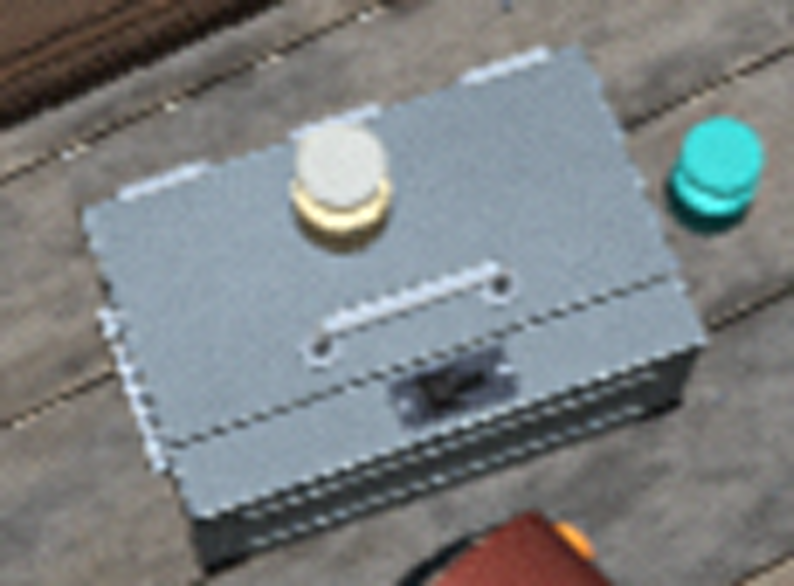

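View pics/c2.png

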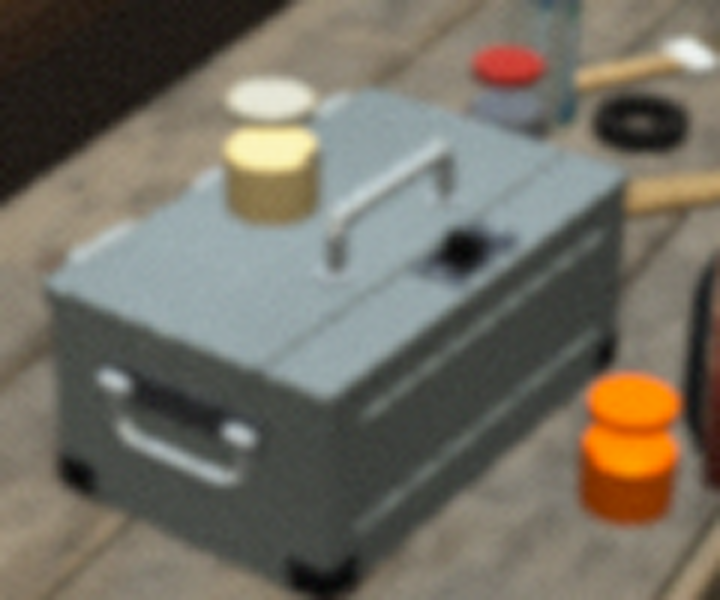

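The crops show the white-capped jar of yellow screws standing on the lid behind the handle: cap at crop 1 (343,160), crop 2 (270,100). The bar runs (322,332)-(500,272) in crop 1 and (335,222)-(443,148) in crop 2. The black tab is at about (437,390) in crop 1 and (463,245) in crop 2. The green, orange and turquoise jars stand on the bench, so this is the one meant.

```bash
python3 - <<'E'
from h import *
T=load("top0");S=load("side0")
t=lambda u,v:((u+.5)/6.9-.5+195,(v+.5)/6.9-.5+140)
s=lambda u,v:((u+.5)/6-.5+190,(v+.5)/6-.5+145)
np.set_printoptions(precision=4,suppress=True)
FL,FR,BL,BR=[onz(T,t(*p),.15)for p in((192,517),(705,347),(85,208),(580,47))]
print("top corners",FL,FR,BL,BR)
print("w",np.linalg.norm(FL-FR),np.linalg.norm(BL-BR),"d",np.linalg.norm(FL-BL),np.linalg.norm(FR-BR))
l=(FL-FR)+(BL-BR);f=(BL-FL)+(BR-FR);print("yaw",np.arctan2(-l[0],l[1]),np.arctan2(f[1],f[0]))
c=(FL+FR+BL+BR)/4;print("centre",c)
SF=[onz(S,s(*p),.15) for p in((328,400),(622,180),(50,285),(370,92))];print("side corners",np.array(SF))
print("jar top cap",onz(T,t(343,160),.222),onz(S,s(270,98),.222),two(T,t(343,160),S,s(270,98)))
for a,b in(((322,332),(335,222)),((500,272),(443,148))):print("bar",two(T,t(*a),S,s(*b)),onz(T,t(*a),.193),onz(S,s(*b),.193))
print("tab",two(T,t(437,390),S,s(463,240)),onz(T,t(437,390),.168),onz(S,s(463,240),.168))
# bystanders on bench
for n,p in(("green",(196,238)),("turq",(299,164))):print(n,onz(T,p,.07))
print("orange",onz(S,(295,212),.07),"greenS",onz(S,(226,257),.07))
for n,p in(("chisel tip",(125,257)),("chisel end",(178,257)),("yellow",(203,257)),("yel tip",(240,251)),("bottle",(143,217))):print(n,onz(T,p,.01))
E
```

```text
top corners [0.4357 0.0807 0.15  ] [ 0.3911 -0.2329  0.15  ] [0.6357 0.0546 0.15  ] [ 0.5935 -0.2593  0.15  ]
w 0.31675691584429727 0.31666978520389516 d 0.20167424846370652 0.20416626172256494
yaw -0.1375278270385682 -0.12973822515634387
centre [ 0.514  -0.0892  0.15  ]
side corners [[ 0.4297  0.0856  0.15  ]
 [ 0.391  -0.2185  0.15  ]
 [ 0.625   0.0609  0.15  ]
 [ 0.586  -0.2494  0.15  ]]
jar top cap [ 0.567  -0.0839  0.222 ] [ 0.564  -0.0828  0.222 ] (array([ 0.5662, -0.0845,  0.2211]), np.float64(0.0022657002949077938))
bar (array([ 0.4917, -0.032 ,  0.183 ]), np.float64(0.0004410717225316092)) [ 0.4889 -0.0306  0.193 ] [ 0.4828 -0.0165  0.193 ]
bar (array([ 0.477 , -0.1398,  0.1856]), np.float64(0.00017558873856571188)) [ 0.4748 -0.1382  0.193 ] [ 0.4708 -0.127   0.193 ]
tab (array([ 0.434 , -0.0782,  0.165 ]), np.float64(0.003142177349886906)) [ 0.4347 -0.0773  0.168 ] [ 0.43   -0.0735  0.168 ]
green [0.4158 0.2167 0.07  ]
turq [ 0.508 -0.322  0.07 ]
orange [ 0.3293 -0.103   0.07  ] greenS [0.4156 0.2211 0.07  ]
chisel tip [0.4918 0.5191 0.01  ]
chisel end [0.3903 0.3205 0.01  ]
yellow [0.3424 0.2267 0.01  ]
yel tip [0.2939 0.0765 0.01  ]
bottle [0.618  0.3859 0.01  ]
```

The measurements agree with the given sizes: the top is 317 x 203 mm, the jar top is at z 0.221, and the bar mid is at (0.484,-0.086) against the (0.480,-0.083) expected. I take the chest centre as (0.512,-0.087) with yaw -0.135, the jar as (0.566,-0.084), and a clear spot at (0.55,0.19). First move: up and toward the jar, turning the tool to align with the chest.

```bash
cat > go.py <<'E'
# usage: go.py x y z [pitch deg about chest y, +: fingers toward -x?]; prints shift/turn in present tool axes
import sys,numpy as np
from h import R
from station import ctrl
YAW=-0.135
def delta(p,pitch=0.):
    o=ctrl.get_obs();A=R.from_rotvec(o["tool_rot"])
    G=R.from_euler("z",YAW)*R.from_euler("y",pitch,degrees=True)*R.from_euler("x",np.pi)
    return A.inv().apply(np.array(p)-o["tool_pos"]),(A.inv()*G).as_rotvec(),o
def chest(p): # world -> chest
    return R.from_euler("z",-YAW).apply(np.array(p)-[.512,-.087,0])
def world(p): return R.from_euler("z",YAW).apply(p)+[.512,-.087,0]
if __name__=="__main__":
    a=[float(v) for v in sys.argv[1:]]
    s,t,o=delta(a[:3],a[3] if len(a)>3 else 0)
    print("shift",s.round(4),"turn",t.round(4),"at",np.round(o["tool_pos"],4),"chest",chest(o["tool_pos"]).round(4),"F",np.round(o["contact_force"],1),"q",np.round(o["q"],2),"t",o["t"])
E
python3 go.py .566 -.084 .32
python3 -m jog '[[[0.015,-0.01,-0.02],[0,0,0.1]],[[0.04,-0.027,-0.045],[0,0,0.24]],[[0.07,-0.047,-0.07],[0,0,0.38]],[[0.1,-0.068,-0.085],[0,0,0.5]],[[0.12,-0.08,-0.09],[0,0,0.553]]]' 1
python3 go.py .566 -.084 .32
```

```text
shift [ 0.4826 -0.3172 -0.0891] turn [-1.900e-03  3.000e-04  5.548e-01] at [ 0.2546 -0.5702  0.2302] chest [-0.1901 -0.5135  0.2302] F [-0.4 -0.2 -0.3] q [-1.27  0.05  1.61  0.    1.48 -0.12] t 0.1
t: 0.6
tool_pos: [0.3329, -0.4475, 0.3237]
tool_rot: [3.132, -0.212, 0.003]
contact_force: [-0.2, 0.8, -0.3]
opening: 0.0855
grip_force: 0.0
shift [ 0.1818 -0.3916  0.0032] turn [ 0.0024 -0.0024 -0.0004] at [ 0.3329 -0.4475  0.3237] chest [-0.1289 -0.3813  0.3237] F [-0.2  0.8 -0.3] q [-1.06 -0.15  1.65  0.    1.63  0.64] t 0.6
```

```bash
python3 -m jog '[[[0.015,-0.03,0],[0,0,0]],[[0.035,-0.075,0],[0,0,0]],[[0.055,-0.12,0],[0,0,0]],[[0.075,-0.165,0],[0,0,0]],[[0.095,-0.205,0],[0,0,0]]]' >/dev/null
python3 -m jog '[[[0.02,-0.042,0],[0,0,0]],[[0.04,-0.086,0],[0,0,0]],[[0.06,-0.13,0],[0,0,0]],[[0.077,-0.167,0],[0,0,0]],[[0.087,-0.187,0],[0,0,0]]]' >/dev/null
python3 -m jog '[[[0,0,0],[0,0,0]],[[0,0,0],[0,0,0]]]'
python3 go.py .566 -.084 .172
python3 - <<'E'
from station import optics
import cv2
d=optics.get_image("wrist");cv2.imwrite("pics/w1.png",d["image"]);print(d["mount"].round(3),d["fx"])
E
```

```text
t: 1.8
tool_pos: [0.5639, -0.0843, 0.3207]
tool_rot: [3.134, -0.208, -0.002]
contact_force: [0.5, 0.0, 0.2]
opening: 0.0856
grip_force: 0.0
shift [ 0.0022 -0.0006  0.1487] turn [0.0003 0.0013 0.0027] at [ 0.5639 -0.0843  0.3207] chest [0.0511 0.0097 0.3207] F [0.5 0.  0.2] q [-0.28 -0.11  1.63 -0.    1.63  1.42] t 1.8
[[-0.    -0.965 -0.261  0.067]
 [ 1.    -0.    -0.001 -0.   ]
 [ 0.001 -0.261  0.965 -0.143]
 [ 0.     0.     0.     1.   ]] 306.16743541795864
```

View pics/w1.png

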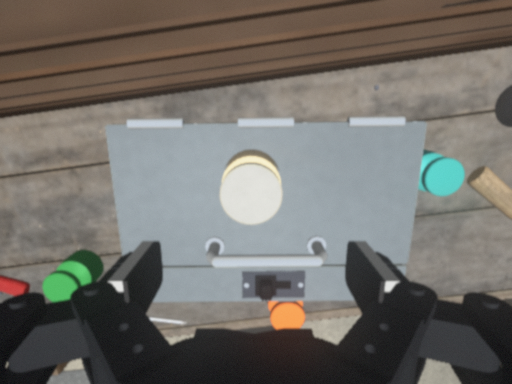

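The wrist view shows the jar cap at (251,194), the bar at (212-322,262), and the black tab at (265,287) on its plate, with free space to the right. The chest edges are parallel to the image axes, so the yaw is good. I'll check positions from this view.

```bash
cat > wr.py <<'E'
from h import *
from go import chest
from station import ctrl,optics
def shot(name):
    o=ctrl.get_obs();d=optics.get_image("wrist");cv2.imwrite(f"pics/{name}.png",d["image"]);return o,d
def wpt(o,d,uv,z):
    A=R.from_rotvec(o["tool_rot"]);m=d["mount"]
    v=A.apply(m[:3,:3]@[(uv[0]-d["cx"])/d["fx"],(uv[1]-d["cy"])/d["fy"],1]);c=A.apply(m[:3,3])+o["tool_pos"]
    return c+v*(z-c[2])/v[2]
E
python3 - <<'E'
from wr import *
o,d=shot("w2");print(d["cx"],d["cy"])
for n,p,z in(("jar",(251,194),.222),("barL",(212,262),.192),("barR",(322,262),.192),("tab",(265,287),.168),("BL",(107,124),.15),("BR",(426,122),.15),("FL",(122,300),.15)):
    w=wpt(o,d,p,z);print(n,w.round(4),chest(w).round(4))
E
```

```text
253.50232588375403 194.87915100369676
jar [ 0.5662 -0.0826  0.222 ] [0.0531 0.0116 0.222 ]
barL [ 0.4952 -0.0343  0.192 ] [-0.0237  0.05    0.192 ]
barR [ 0.4809 -0.1407  0.192 ] [-0.0236 -0.0574  0.192 ]
tab [ 0.4461 -0.0811  0.168 ] [-0.0661 -0.003   0.168 ]
BL [0.638  0.0532 0.15  ] [0.106  0.1558 0.15  ]
BR [ 0.5974 -0.2622  0.15  ] [ 0.1082 -0.1621  0.15  ]
FL [0.4402 0.0875 0.15  ] [-0.0947  0.1632  0.15  ]
```

```bash
python3 -m jog '[[[0.001,0,0.02],[0,0,0]],[[0.002,0,0.05],[0,0,0]],[[0.002,0,0.08],[0,0,0]],[[0.002,0,0.11],[0,0,0]],[[0.002,0,0.13],[0,0,0]]]'
python3 -m jog '[[[0,0,0.01],[0,0,0]],[[0,0,0.018],[0,0,0]],[[0,0,0.018],[0,0,0]]]'
```

```text
t: 2.4
tool_pos: [0.5645, -0.0857, 0.1887]
tool_rot: [-3.134, 0.213, 0.005]
contact_force: [0.2, -0.7, -0.6]
opening: 0.0853
grip_force: 0.0
t: 2.7
tool_pos: [0.5658, -0.0852, 0.1729]
tool_rot: [-3.134, 0.21, 0.001]
contact_force: [0.7, -0.4, 0.1]
opening: 0.0855
grip_force: 0.0
```

```bash
python3 -m jog '[[[0,0,0],[0,0,0]],[[0,0,0],[0,0,0]],[[0,0,0],[0,0,0]],[[0,0,0],[0,0,0]],[[0,0,0],[0,0,0]]]' 0 35
python3 -m jog '[[[0,0,0],[0,0,0]],[[0,0,0],[0,0,0]],[[0,0,0],[0,0,0]],[[0,0,0],[0,0,0]],[[0,0,0],[0,0,0]]]' 0 35
```

```text
t: 3.2
tool_pos: [0.5672, -0.0848, 0.1753]
tool_rot: [3.134, -0.209, 0.005]
contact_force: [0.3, 0.8, 6.9]
opening: 0.0569
grip_force: 38.6
t: 3.7
tool_pos: [0.5672, -0.0848, 0.1752]
tool_rot: [3.134, -0.209, 0.005]
contact_force: [0.0, 0.2, 5.8]
opening: 0.0569
grip_force: 38.6
```

Gripped at a 57 mm opening with 38 N. Next: lift and carry left.

```bash
python3 -m jog '[[[0,0,-0.01],[0,0,0]],[[0,0,-0.03],[0,0,0]],[[0,0,-0.055],[0,0,0]],[[0,0,-0.075],[0,0,0]],[[0,0,-0.08],[0,0,0]]]'
python3 go.py .552 .19 .24
```

```text
t: 4.2
tool_pos: [0.5669, -0.0849, 0.2558]
tool_rot: [3.134, -0.209, 0.005]
contact_force: [0.5, -0.1, -2.5]
opening: 0.057
grip_force: 38.2
shift [-0.0513 -0.2705  0.0154] turn [ 0.0008 -0.0034  0.0019] at [ 0.5669 -0.0849  0.2558] chest [0.0541 0.0094 0.2558] F [ 0.5 -0.1 -2.5] q [-0.28 -0.09  1.71 -0.    1.51  1.43] t 4.2
```

```bash
python3 -m jog '[[[-0.004,-0.02,0],[0,0,0]],[[-0.012,-0.06,0],[0,0,0]],[[-0.02,-0.1,0],[0,0,0]],[[-0.028,-0.14,0],[0,0,0]],[[-0.035,-0.18,0],[0,0,0]]]' >/dev/null
python3 -m jog '[[[-0.006,-0.035,0],[0,0,0]],[[-0.011,-0.065,0],[0,0,0]],[[-0.015,-0.085,0],[0,0,0]],[[-0.016,-0.09,0],[0,0,0]],[[-0.016,-0.09,0],[0,0,0]]]'
python3 -m jog '[[[0,0,0.02],[0,0,0]],[[0,0,0.05],[0,0,0]],[[0,0,0.08],[0,0,0]],[[0,0,0.1],[0,0,0]],[[0,0,0.11],[0,0,0]]]'
python3 -m jog '[[[0,0,0.02],[0,0,0]],[[0,0,0.03],[0,0,0]],[[0,0,0.03],[0,0,0]]]'
python3 go.py .552 .19 .027
```

```text
t: 5.2
tool_pos: [0.5507, 0.19, 0.2518]
tool_rot: [3.134, -0.207, -0.004]
contact_force: [-0.5, 0.8, -4.2]
opening: 0.0572
grip_force: 38.5
t: 5.7
tool_pos: [0.5498, 0.188, 0.1399]
tool_rot: [3.133, -0.211, -0.008]
contact_force: [-1.2, -0.1, -3.1]
opening: 0.057
grip_force: 38.4
t: 6.0
tool_pos: [0.5505, 0.1889, 0.1117]
tool_rot: [3.133, -0.21, -0.005]
contact_force: [0.5, 0.2, -3.0]
opening: 0.0569
grip_force: 38.4
shift [ 0.0016 -0.0014  0.0847] turn [0.0013 0.003  0.0011] at [0.5505 0.1889 0.1117] chest [0.001  0.2786 0.1117] F [ 0.5  0.2 -3. ] q [ 0.2   0.06  1.82 -0.    1.27  1.91] t 6.0
```

```bash
python3 -m jog '[[[0,0,0.02],[0,0,0]],[[0,0,0.045],[0,0,0]],[[0,0,0.065],[0,0,0]],[[0,0,0.075],[0,0,0]],[[0,0,0.075],[0,0,0]]]'
python3 -m jog '[[[0,0,0.003],[0,0,0]],[[0,0,0.006],[0,0,0]],[[0,0,0.008],[0,0,0]],[[0,0,0.01],[0,0,0]],[[0,0,0.01],[0,0,0]]]'
```

```text
t: 6.5
tool_pos: [0.5509, 0.1894, 0.0376]
tool_rot: [3.134, -0.209, -0.003]
contact_force: [-0.1, -0.3, -2.3]
opening: 0.0572
grip_force: 38.4
t: 7.0
tool_pos: [0.5514, 0.1897, 0.0282]
tool_rot: [3.135, -0.209, -0.0]
contact_force: [-0.4, 0.4, -3.4]
opening: 0.057
grip_force: 38.5
```

```bash
python3 -m jog '[[[0,0,0.001],[0,0,0]],[[0,0,0.002],[0,0,0]],[[0,0,0.002],[0,0,0]],[[0,0,0.003],[0,0,0]],[[0,0,0.003],[0,0,0]]]'
```

```text
t: 7.5
tool_pos: [0.5516, 0.1897, 0.0254]
tool_rot: [-3.135, 0.209, -0.0]
contact_force: [0.2, 0.5, -2.8]
opening: 0.0567
grip_force: 38.6
```

```bash
python3 -m jog '[[[0,0,0.001],[0,0,0]],[[0,0,0.0015],[0,0,0]],[[0,0,0.002],[0,0,0]],[[0,0,0.002],[0,0,0]],[[0,0,0.002],[0,0,0]]]'
```

```text
t: 8.0
tool_pos: [0.5517, 0.1898, 0.0253]
tool_rot: [3.134, -0.209, -0.001]
contact_force: [-6.0, -1.9, 9.7]
opening: 0.0571
grip_force: 39.8
```

Landed, with the bench pushing back. I'll release and rise.

```bash
python3 -m jog '[[[0,0,-0.001],[0,0,0]],[[0,0,-0.001],[0,0,0]],[[0,0,-0.001],[0,0,0]],[[0,0,-0.001],[0,0,0]],[[0,0,-0.001],[0,0,0]]]' 1
python3 -m jog '[[[0,0,-0.015],[0,0,0]],[[0,0,-0.045],[0,0,0]],[[0,0,-0.085],[0,0,0]],[[0,0,-0.13],[0,0,0]],[[0,0,-0.175],[0,0,0]]]'
python3 -m jog '[[[0,0.02,-0.04],[0,0,0]],[[0,0.06,-0.07],[0,0,0]],[[0,0.1,-0.09],[0,0,0]],[[0,0.14,-0.1],[0,0,0]],[[0,0.17,-0.1],[0,0,0]]]'
python3 go.py .49 -.085 .3
python3 - <<'E'
from wr import *
np.save("pics/top1.npy",optics.get_image("top"),allow_pickle=True);s=optics.get_image("side");np.save("pics/side1.npy",s,allow_pickle=True)
o,d=shot("w3")
cv2.imwrite("pics/c3.png",np.hstack([cv2.resize(d["image"],(400,300)),cv2.resize(s["image"],(400,300))]))
E
```

```text
t: 8.5
tool_pos: [0.5514, 0.1897, 0.0241]
tool_rot: [3.135, -0.209, -0.0]
contact_force: [-0.0, -0.8, 0.6]
opening: 0.0852
grip_force: 0.0
t: 9.0
tool_pos: [0.5511, 0.1897, 0.202]
tool_rot: [-3.134, 0.209, -0.001]
contact_force: [-0.1, 0.2, 0.5]
opening: 0.0851
grip_force: 0.0
t: 9.5
tool_pos: [0.5293, 0.0193, 0.3036]
tool_rot: [3.134, -0.21, 0.01]
contact_force: [-0.3, -1.0, -1.2]
opening: 0.0859
grip_force: 0.0
shift [-0.025   0.1086  0.0034] turn [ 0.0002 -0.0062  0.001 ] at [0.5293 0.0193 0.3036] chest [0.0028 0.1076 0.3036] F [-0.3 -1.  -1.2] q [-0.1  -0.21  1.75 -0.    1.6   1.6 ] t 9.5
```

View pics/c3.png

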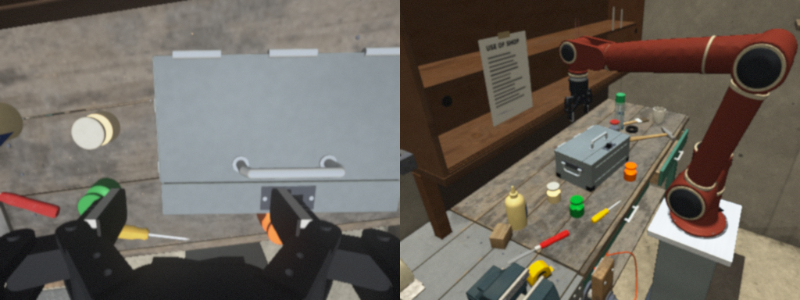

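The jar now stands upright on the bench at the left of the chest (side crop (553,192)) and the bystanders are undisturbed. Now I'll turn the tool 90 degrees to grip across the bar.

```bash
python3 -m jog '[[[-0.01,0.02,0],[0,0,-0.12]],[[-0.02,0.05,0],[0,0,-0.26]],[[-0.03,0.075,0],[0,0,-0.4]],[[-0.033,0.1,0],[0,0,-0.54]],[[-0.033,0.108,0],[0,0,-0.68]]]' 0.35 >/dev/null
python3 -m jog '[[[0,0,0],[0,0,-0.14]],[[0,0,0],[0,0,-0.28]],[[0,0,0],[0,0,-0.42]],[[0,0,0],[0,0,-0.56]],[[0,0,0],[0,0,-0.7]]]' >/dev/null
python3 -m jog '[[[0,0,0],[0,0,-0.12]],[[0,0,0],[0,0,-0.191]],[[0,0,0],[0,0,-0.191]],[[0,0,0],[0,0,-0.191]]]'
python3 - <<'E'
from wr import *
o,d=shot("w4");print(chest(o["tool_pos"]).round(4),np.round(o["q"],2))
g=d["image"];cv2.imwrite("pics/w4.png",g)
E
```

```text
t: 11.05
tool_pos: [0.4819, -0.0807, 0.2995]
tool_rot: [-2.364, -2.068, -0.0]
contact_force: [-0.2, 0.5, -0.8]
opening: 0.0297
grip_force: 0.0
[-0.0307  0.0022  0.2995] [-0.32 -0.31  1.83  0.    1.62 -0.19]
```

View pics/w4.png

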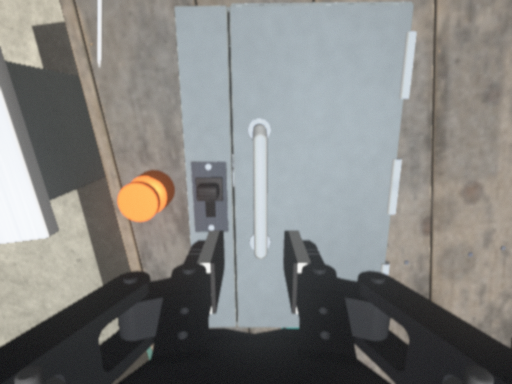

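The bar is vertical at column 260, about 5 mm toward the hinge from the tool's centre plane. The tab is at (207,188). The posts at (260,128) and (260,243) are clear of the fingers. I'll shift and descend.

```bash
python3 -m jog '[[[-0.002,0.003,0.015],[0,0,0]],[[-0.004,0.005,0.035],[0,0,0]],[[-0.004,0.005,0.06],[0,0,0]],[[-0.004,0.005,0.08],[0,0,0]],[[-0.004,0.005,0.09],[0,0,0]]]'
python3 -m jog '[[[0,0,0.01],[0,0,0]],[[0,0,0.02],[0,0,0]],[[0,0,0.03],[0,0,0]],[[0,0,0.037],[0,0,0]],[[0,0,0.037],[0,0,0]]]'
python3 -m jog '[[[0,0,0],[0,0,0]],[[0,0,0],[0,0,0]],[[0,0,0],[0,0,0]],[[0,0,0],[0,0,0]],[[0,0,0],[0,0,0]]]' 0.14 20
python3 go.py .49 -.085 .17
```

```text
t: 11.6
tool_pos: [0.4848, -0.0857, 0.2057]
tool_rot: [-2.362, -2.065, 0.004]
contact_force: [1.1, 0.1, -0.1]
opening: 0.0299
grip_force: 0.0
t: 12.1
tool_pos: [0.4857, -0.0859, 0.1712]
tool_rot: [-2.363, -2.068, 0.001]
contact_force: [0.2, -0.3, 0.4]
opening: 0.0301
grip_force: 0.0
t: 12.6
tool_pos: [0.4868, -0.0862, 0.173]
tool_rot: [2.363, 2.068, 0.001]
contact_force: [1.6, 0.2, 0.5]
opening: 0.012
grip_force: 1.2
shift [0.0016 0.003  0.003 ] turn [ 1.5000e-03 -1.1000e-03  1.5728e+00] at [ 0.4868 -0.0862  0.173 ] chest [-0.0251 -0.0026  0.173 ] F [1.6 0.2 0.5] q [-0.33 -0.23  1.97  0.    1.39 -0.19] t 12.6
```

```bash
python3 -m jog '[[[0,0,0],[0,0,0]],[[0,0,0],[0,0,0]],[[0,0,0],[0,0,0]],[[0,0,0],[0,0,0]],[[0,0,0],[0,0,0]]]' 0 60
python3 -m jog '[[[0,0,-0.001],[0,0,0]],[[0,0,-0.002],[0,0,0]],[[0,0,-0.003],[0,0,0]],[[0,0,-0.004],[0,0,0]],[[0,0,-0.004],[0,0,0]]]'
python3 -m jog '[[[0,0,-0.001],[0,0,0]],[[0,0,-0.002],[0,0,0]],[[0,0,-0.002],[0,0,0]]]'
```

```text
t: 13.1
tool_pos: [0.4868, -0.0862, 0.1731]
tool_rot: [2.363, 2.068, 0.001]
contact_force: [2.1, -0.1, 5.8]
opening: 0.0097
grip_force: 58.8
t: 13.6
tool_pos: [0.487, -0.0862, 0.174]
tool_rot: [2.363, 2.067, 0.003]
contact_force: [11.5, -3.0, -8.8]
opening: 0.0098
grip_force: 58.4
t: 13.9
tool_pos: [0.4875, -0.0863, 0.1759]
tool_rot: [2.362, 2.067, 0.004]
contact_force: [13.7, -2.8, -9.9]
opening: 0.0094
grip_force: 58.4
```

```bash
python3 -m jog '[[[0,0.0005,-0.001],[0,0,0]],[[0,0.001,-0.002],[0,0,0]],[[0,0.001,-0.002],[0,0,0]]]'
python3 -m jog '[[[0,0.0005,-0.001],[0,0,0]],[[0,0.001,-0.002],[0,0,0]],[[0,0.001,-0.002],[0,0,0]]]'
```

```text
t: 14.2
tool_pos: [0.488, -0.0864, 0.1775]
tool_rot: [2.363, 2.067, 0.003]
contact_force: [13.2, -2.2, -10.5]
opening: 0.0099
grip_force: 58.3
t: 14.5
tool_pos: [0.4885, -0.0864, 0.1791]
tool_rot: [2.364, 2.068, 0.001]
contact_force: [13.0, -3.0, -11.7]
opening: 0.0095
grip_force: 58.3
```

```bash
python3 -m jog '[[[0,0.0005,-0.002],[0,0,0]],[[0,0.001,-0.004],[0,0,0]],[[0,0.0015,-0.006],[0,0,0]],[[0,0.002,-0.008],[0,0,0]],[[0,0.002,-0.008],[0,0,0]]]'
python3 - <<'E'
from wr import *
s=optics.get_image("side");np.save("pics/side2.npy",s,allow_pickle=True)
a=[cv2.resize(x["image"][145:225,210:310],(400,320),interpolation=cv2.INTER_CUBIC) for x in(load("side1"),s)]
cv2.imwrite("pics/c4.png",np.hstack(a))
E
```

```text
t: 15.0
tool_pos: [0.4914, -0.0868, 0.1873]
tool_rot: [2.363, 2.067, 0.004]
contact_force: [15.0, -2.6, -12.2]
opening: 0.0098
grip_force: 58.5
```

View pics/c4.png

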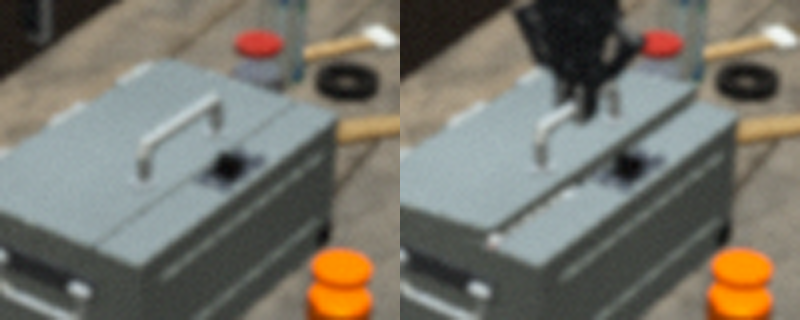

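The right half (now) shows the lid's front edge lifted clear of the rail, against flush in the left half. It has risen about 14 mm, well past the 3 mm a caught lid allows, at about 12 N. So the catch isn't holding and the slide stays untouched. I'll raise the lid along its arc.

```bash
python3 -m jog '[[[0,0.0025,-0.005],[0,0,0]],[[0,0.0055,-0.011],[0,0,0]],[[0,0.009,-0.0175],[0,0,0]],[[0,0.0125,-0.023],[0,0,0]],[[0,0.0125,-0.023],[0,0,0]]]'
python3 -m jog '[[[0,0.004,-0.0055],[0,0,0]],[[0,0.008,-0.011],[0,0,0]],[[0,0.0125,-0.016],[0,0,0]],[[0,0.0175,-0.021],[0,0,0]],[[0,0.0175,-0.021],[0,0,0]]]'
```

```text
t: 15.55
tool_pos: [0.5019, -0.088, 0.2086]
tool_rot: [-2.362, -2.067, 0.003]
contact_force: [11.6, -1.6, -15.5]
opening: 0.0093
grip_force: 58.3
t: 16.05
tool_pos: [0.5196, -0.0902, 0.2326]
tool_rot: [-2.362, -2.067, 0.001]
contact_force: [4.0, -0.4, -13.2]
opening: 0.0097
grip_force: 58.5
```

```bash
python3 -m jog '[[[0,0.006,-0.0055],[0,0,0]],[[0,0.012,-0.0105],[0,0,0]],[[0,0.0175,-0.0145],[0,0,0]],[[0,0.0225,-0.018],[0,0,0]],[[0,0.0225,-0.018],[0,0,0]]]'
python3 -m jog '[[[0,0.004,-0.003],[0,0,0]],[[0,0.008,-0.0055],[0,0,0]],[[0,0.01,-0.0065],[0,0,0]],[[0,0.01,-0.0065],[0,0,0]]]'
python3 - <<'E'
from wr import *
o=ctrl.get_obs();d=R.from_euler("z",.135).apply(o["tool_pos"]-np.array([.4868,-.0862,.1731]))
a=np.arctan2(.039+d[2],.132-d[0])-np.arctan2(.039,.132);print(d.round(4),"r",np.hypot(.039+d[2],.132-d[0]),"angle",np.degrees(a))
s=optics.get_image("side");np.save("pics/side3.npy",s,allow_pickle=True)
cv2.imwrite("pics/c5.png",cv2.resize(s["image"][100:280,170:350],(600,600),interpolation=cv2.INTER_CUBIC))
E
```

```text
t: 16.55
tool_pos: [0.5434, -0.0933, 0.2535]
tool_rot: [2.363, 2.069, 0.003]
contact_force: [1.0, 3.5, -8.2]
opening: 0.0094
grip_force: 59.2
t: 16.95
tool_pos: [0.5528, -0.0945, 0.2596]
tool_rot: [2.364, 2.069, 0.003]
contact_force: [-0.1, 5.7, -7.8]
opening: 0.0096
grip_force: 58.8
[0.0665 0.0007 0.0865] r 0.14153310845373893 angle 45.98431502517207
```

View pics/c5.png

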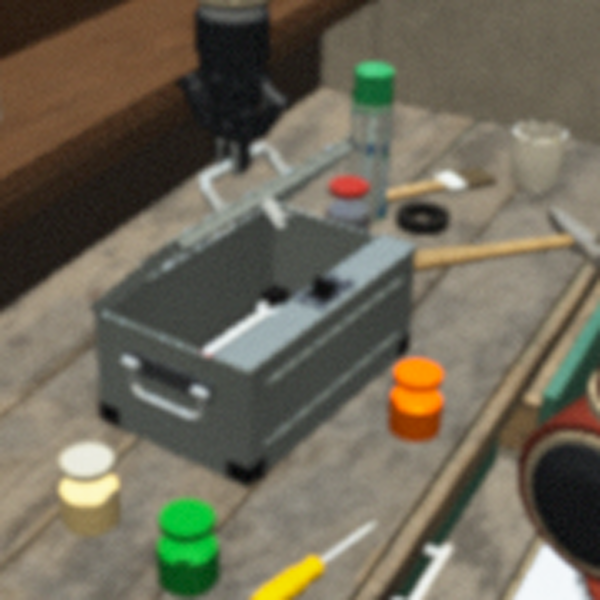

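```bash
python3 - <<'E'
from wr import *
S=load("side3");Y=R.from_euler("z",-.135)
sc=lambda p:((p-[170,100]+.5)*600/180).round(0)
for cen in([.512,-.087,0],[.517,-.0885,0]):
  for th in(0,40,45,50):
    r=R.from_euler("y",th,degrees=True)
    L=lambda x,y,z:Y.apply(np.r_[.1,0,.148]+r.apply([x,y,z]))+cen
    print(cen[0],th,[sc(q).tolist() for q in proj(S,[L(-.132,.05,.039),L(-.132,-.05,.039),L(-.157,.157,.002),L(-.157,-.157,.002),L(0,.157,0)])])
s=S["image"];cv2.imwrite("pics/c6.png",cv2.resize(s[135:200,190:290],(800,520),interpolation=cv2.INTER_CUBIC))
E
```

```text
0.512 0 [[257.0, 271.0], [313.0, 235.0], [212.0, 355.0], [383.0, 235.0], [92.0, 306.0]]
0.512 40 [[214.0, 189.0], [272.0, 157.0], [179.0, 252.0], [359.0, 146.0], [92.0, 306.0]]
0.512 45 [[206.0, 181.0], [264.0, 150.0], [171.0, 240.0], [353.0, 136.0], [92.0, 306.0]]
0.512 50 [[197.0, 174.0], [256.0, 143.0], [162.0, 228.0], [345.0, 126.0], [92.0, 306.0]]
0.517 0 [[254.0, 269.0], [309.0, 233.0], [208.0, 352.0], [380.0, 234.0], [89.0, 304.0]]
0.517 40 [[210.0, 188.0], [268.0, 156.0], [175.0, 250.0], [356.0, 145.0], [89.0, 304.0]]
0.517 45 [[202.0, 179.0], [261.0, 148.0], [167.0, 238.0], [349.0, 134.0], [89.0, 304.0]]
0.517 50 [[194.0, 172.0], [253.0, 141.0], [159.0, 226.0], [342.0, 125.0], [89.0, 304.0]]
```

View pics/c6.png

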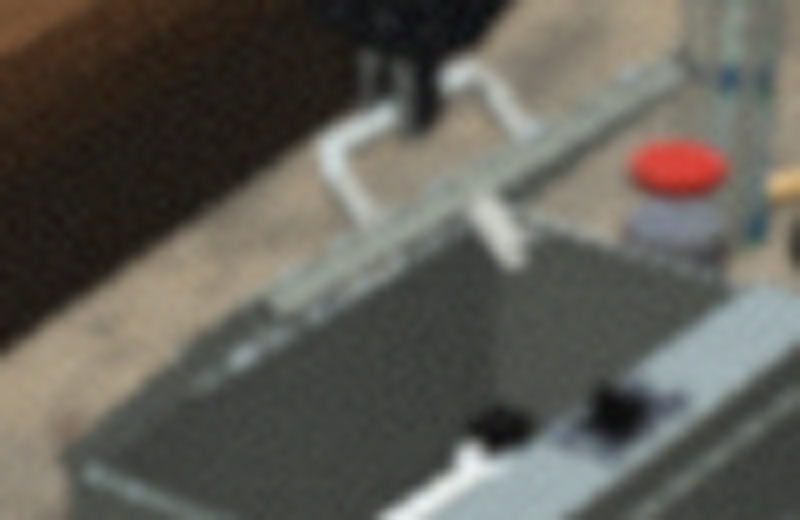

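The right front corner of the lid is at (685,70), the left one at (270,300), and the bar corners are at (328,145) and (460,72). Against the projected model these give 43-46 degrees, and the tool's arc gives 46. The fingers are closed on the bar between its posts. I'll check that it holds still, then hand in.

```bash
python3 -m jog '[[[0,0,0],[0,0,0]],[[0,0,0],[0,0,0]],[[0,0,0],[0,0,0]],[[0,0,0],[0,0,0]],[[0,0,0],[0,0,0]]]'
python3 -c "
from station import job;print(job.finish_job())"
```

```text
t: 17.5
tool_pos: [0.5527, -0.0945, 0.2595]
tool_rot: [2.363, 2.069, 0.003]
contact_force: [0.7, 4.6, -6.5]
opening: 0.0094
grip_force: 58.8
the job is handed in; nothing more can be done
None
```

I stood the jar upright on the bench, then tugged the lid and found it free, so I left the slide alone; I handed in at 17.5 s with the lid held by its handle at about 45 degrees (43–46 measured).

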